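# Hold the link bar in the corner of the clamp nest while it gets clamped

## Task

Be the third hand for the person at the toggle clamp: pick up the loose grey aluminium link bar, slide its square end in level under the raised clamp foot and push it fully home in the corner of the nest, lying flat on the pad with its long edge against the end stop and its square end flush on the side fence. Finish while still gripping the bar and pressing it on the fence with a steady push of about 12 N, so that it cannot shift when the clamp comes down. Do not ram it or knock the clamp arm, and leave the oil bottle, stop block and reel where they stand.

Things in the scene. Friction and masses are not known exactly. Their poses are not given: they have to be found in the camera images.
- bar_mid (a point): Centre (half-way up) of the loose link bar: dull grey aluminium bar 150 long, 38 wide, 14 thick, about 0.2 kg, flat on the table. x runs along it to the square end (+75 mm); the other end is fully rounded with a 14 mm bore 56 mm behind this point; z up. Sides parallel from square end to bore: grip across the 38 mm, best 15 to 35 mm behind this point, clear of the clamp.
- bar_square_end (a point): Centre of the bar's square end face, half-way up; axes as bar_mid. Home in the nest it lies at x -19, y 0, z +7 mm in the axes of nest_corner, with the bar's x along nest_corner's +y. About 94 mm of the bar then overhang the fixture, 13 mm above the table, with nothing under them: the robot keeps it level.
- nest_corner (a point): Inner corner of the nest on the toggle-clamp fixture (bolted down): point at pad level, 12.8 mm above the table, where fence face and end-stop face meet. +y points square into the fence, +x square into the end stop, z up. Steel pad from x -48 to -4, y -42 to -4 mm. Base plate, 3 mm lower than the pad, ends at y -56 mm: the nest is open towards -y, where the bar comes in.
- fence_face (a point): Middle of the side fence's face, the steel ledge that the bar's square end is pressed on: 52 mm long, rising 13 mm above the pad; axes as nest_corner (+y into the fence). Rigid; friction about 0.6.
- stop_face (a point): Middle of the end stop's face, the steel wall that the bar's long edge lies against: 60 mm long (y -52 to +8 mm of nest_corner), rising 19 mm above the pad; axes as nest_corner (+x into the wall). Rigid; friction about 0.6, so rubbing along it and on the pad takes part of the push meant for the fence.
- clamp_foot (a point): Centre of the underside of the clamp's round foot (14 mm across) on the raised arm, the overhang that the bar goes under; 28 to 44 mm above the pad. The 12 mm wide arm runs from here to its post and red handle, up to 150 mm above the table, 60 to 185 mm away towards -x of nest_corner.
- clamp_fixture_bar (a joint): Angle (rad) of the toggle clamp's arm: 0 clamped down, larger is higher. It starts partly raised at 0.4 to 0.65 and stays where it is unless touched; the other person will close it.
- oil_bottle_c (a point): Oil bottle with a long nozzle, standing, 34 mm across, 95 mm tall; point half-way up. To be left alone.
- stop_block_c (a point): Aluminium stop block 36 x 60 x 22 mm lying on the table, centre. To be left alone.
- solder_reel_c (a point): Pale wire reel, 60 mm across, 50 mm tall, standing on its flange; centre. To be left alone.

How it is judged:
By the outcome, as a careful person would: the job done as asked, in the order asked, and still so for the second after the job is handed in, while the arm keeps its last pose, push and grip.
It also fails if it takes over 67 s, if anything falls off the work surface, if the arm or the gripper's body presses on something with over 40 N, if the wrist force passes 120 N, or if a joint passes its speed limit or range.

## Robot

A 6-joint arm with a two-finger parallel gripper is mounted at the origin on a cart in front of the work surface, level with it; the furniture and walls round the work are solid. World frame = base frame: x ahead of the robot, y to its left, z up, the work surface at z = 0. Lengths are in m, angles in rad, forces in N, time in s.
With the tool pointing down it reaches from about 0.3 to 0.875 m from the base axis. Payload 6.4 kg.
Tool frame: the origin (TCP) lies at the very end of the fingers, on their centre line; the grasp point (between the pads) lies 19 mm behind it (bot.grasp_offset is the distance from the TCP to the grasp point, in m); z points along the fingers, y is the direction in which the jaws open and shut (so a half turn about z gives the same grasp; the last joint's range is limited). The gripper opens to 88 mm and grips with 3 to 60 N. Pads are 18 mm wide; open, the fingers measure 123 mm over their backs; the gripper's body (75 mm by 187 mm) begins 45 mm behind the grasp point.
Start: joints at [-1.518, 0.181, 1.607, -0, 1.354, -0.206], TCP at [0.147, -0.556, 0.211] pointing down, gripper open.
Joint ranges: [-2.99, 2.99], [-0.89, 2.07], [0.3, 2.58], [-1.14, 4.28], [0, 2.63], [-3.12, 3.12]. Speed limits (rad/s): [2.57, 2.57, 3.01, 3.14, 3.14, 3.14].

## Interface

Orientations are given as a rotation vector (axis times angle).
In Python, from station import telemetry, vision, job, bot gives the robot as it stands.
- The arm moves only by the tool servo_tool, never from a script. Its argument "moves" is a list of rows, each a list of 6 numbers: the shift along the tool's x, y, z normalised to -1 to 1, where 1 is 80 mm, then the turn, a rotation vector about the tool's x, y, z normalised to -1 to 1, where 1 is pi/2 rad. A call has 1 to 12 rows; each row is the pose to reach, as a shift and turn from the pose commanded when the call began, along the tool's axes at that moment; what a row does not reach only later rows make up. A row lasts 1/10 s, in which the tool goes at most 50 mm and 8.59 degrees, less where a joint would pass 70% of its speed; a pose out of reach is approached as far as the arm can. A call with a number of a shift or a turn outside -1 to 1 is refused whole. A call with a gripper value outside its range is refused whole. "fingers" is the closure, from 0 (fully open) to 1 (shut), set as the call begins (left out, the last holds). The fingers move at their own pace and stop on an object; "force" is the grip in N (left out, the last holds). Time passes only in rows, so rows that repeat a pose let the fingers close. It gives the time, the measured TCP pose, the force and the opening at its end, in the units of the state.
- telemetry.read_state(): the state, without advancing time (a new reading comes with each control period).
- vision.capture(name): name is "scene" or "top"; returns the picture (384x512x3 uint8, red, green, blue); there is no depth.
- vision.calibration(name): a dict with "fovy" (degrees; the focal length in pixels is half the picture's height over the tangent of half this angle, whatever the lens; pixels are square), "cx", "cy" (the principal point, pixels), "D" ([k1, k2, p1, p2, k3] as OpenCV has them; the pictures are not rectified), "xyz" and "orientation" of the camera in the world. Camera axes: x right, y down, z forward; pixel columns grow to the right and rows downward; lengths in m; the calibration is good to about 2 mm. A picture is of the moment at which its call begins. calibration takes no time and is no camera call.
- job.finish_job(): hands the job in, once; it reports no verdict.
The state is a dict: "time": time; "qpos": joint angles; "qd": joint speeds; "effort": joint torques, N m; "tool_pos": TCP position; "orientation": TCP orientation; "ft_force": force on the tool from outside, world axes, zero at the start; "torque": the same for the moment, N m; "gripper_width": opening from 0.0 (shut) to 1.0 (fully open).
Only numpy, scipy, OpenCV 4.12 (cv2) and the standard library are available. Lean on these libraries where they do the work, as an engineer would, in place of code of your own. Each camera call takes 0.05 s, during which the arm holds its last target.

## Working session

There is one attempt and no reset: what is moved stays moved. The work goes in short steps, Python scripts to look and compute and a tool call to move; the robot and the scene stay as the last step left them, time stands still between calls to the robot, and variables do not carry over. Pictures are saved under pics/ and viewed, and the job is handed in when it is done.

Besides the shell and the picture viewer there is one more tool, called after "Call:" by a JSON object that holds its "op" and its "data", one argument or row to a line. servo_tool: Moves the arm, as the interface text tells. Scaled input: -1 to 1 covers 80 mm each way for a shift and pi/2 rad each way for a turn. Its arguments: {"type":"object","properties":{"moves":{"type":"array"},"fingers":{"type":"number"},"force":{"type":"number"}},"required":["moves"]}

```bash
ls; mkdir -p pics; python3 - <<'E'
from station import telemetry, vision, job, bot
import cv2
for n in("scene","top"):
    cv2.imwrite(f"pics/{n}0.png",vision.capture(n)[:,:,::-1]); print(n,vision.calibration(n))
print(telemetry.read_state(), bot.grasp_offset)
E
```

```text
pics
scene {'fovy': 49.008161661549956, 'cx': 257.37190716644534, 'cy': 192.0456682335624, 'D': array([-0.15491159,  0.        ,  0.        ,  0.        ,  0.        ]), 'xyz': array([ 0.23195026, -0.9055165 ,  0.70627876]), 'orientation': array([-2.21816143,  0.59350122, -0.24542413])}
top {'fovy': 56.81293076322214, 'cx': 251.36600778288195, 'cy': 188.4482039619098, 'D': array([-0.09678397,  0.        ,  0.        ,  0.        ,  0.        ]), 'xyz': array([ 0.51854815, -0.27985974,  0.91499605]), 'orientation': array([-2.19413097,  2.17378526, -0.05929809])}
{'time': 0.1, 'qpos': array([-1.51827959e+00,  1.81439411e-01,  1.60789584e+00, -7.83926842e-06,
        1.35379471e+00, -2.06303517e-01]), 'qd': array([ 8.99370232e-04, -3.09778616e-04, -2.62728386e-03, -7.73603235e-04,
        3.99147462e-05,  3.94378855e-04]), 'effort': array([ 2.99998464e-04, -4.34819698e+01, -3.42696726e+01,  7.04387133e-02,
        3.39767081e-02, -4.15289708e-05]), 'tool_pos': array([ 0.14715032, -0.55531718,  0.21022152]), 'orientation': array([-3.11380237e+00, -4.05224852e-01, -1.73426360e-04]), 'ft_force': array([ 0.50164569, -0.48527975,  0.01887412]), 'torque': array([-0.03766862, -0.00038868,  0.02365171]), 'gripper_width': 0.9975965841185556} 0.0187
```

View pics/scene0.png

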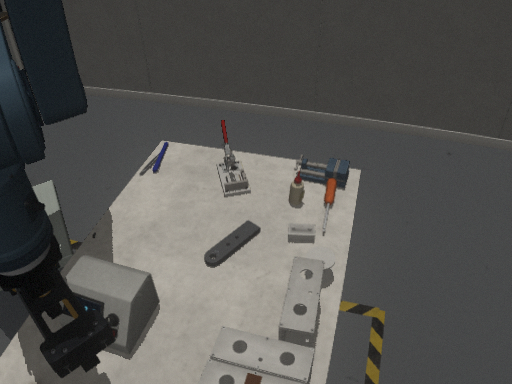

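View pics/top0.png

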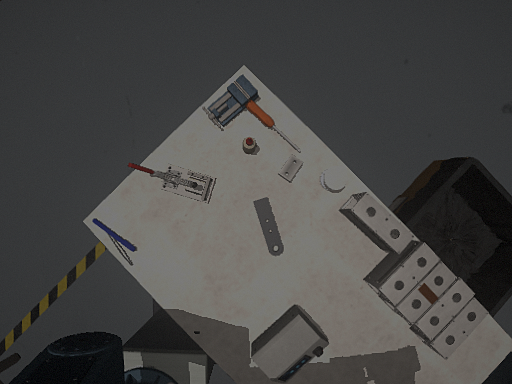

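The top view shows the bar from (262,199), square end, to (275,250), bored round end. The clamp fixture is near (188,183), the bottle at (250,146), the stop block at (290,168) and the pale reel at about (331,183). I'll zoom in next.

```bash
python3 - <<'E'
import cv2
t=cv2.imread("pics/top0.png"); s=cv2.imread("pics/scene0.png")
c=t[155:215,120:220]; cv2.imwrite("pics/t_fix.png",cv2.resize(c,None,fx=8,fy=8,interpolation=cv2.INTER_CUBIC))
c=t[190:260,240:300]; 
cv2.imwrite("pics/t_bar.png",cv2.resize(c,None,fx=8,fy=8,interpolation=cv2.INTER_CUBIC))
c=s[115:200,205:265]; cv2.imwrite("pics/s_fix.png",cv2.resize(c,None,fx=7,fy=7,interpolation=cv2.INTER_CUBIC))
E
```

```text
(no output)
```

View pics/t_fix.png

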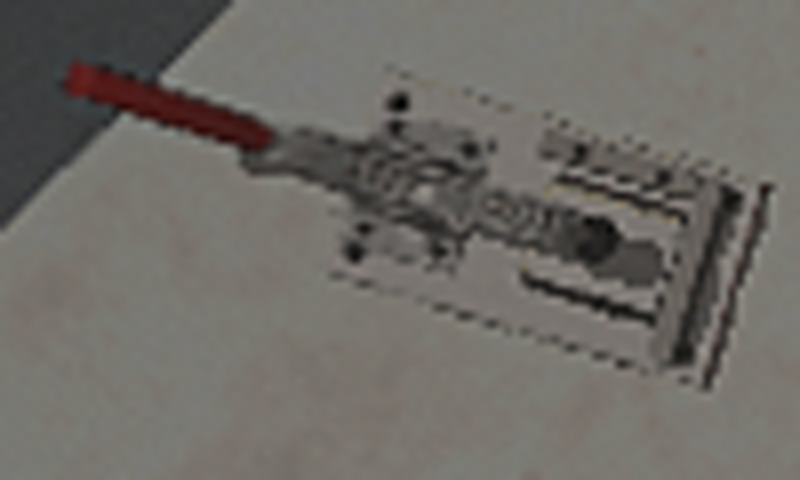

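View pics/s_fix.png

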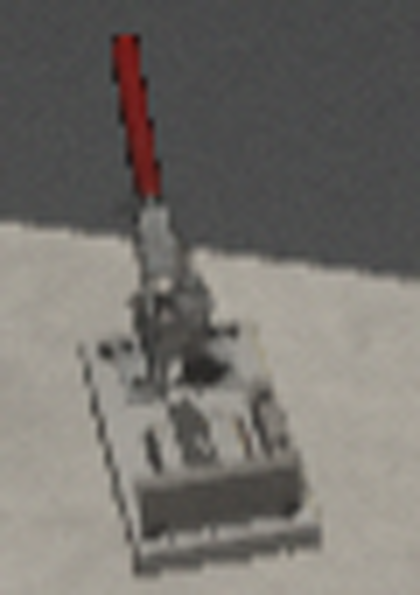

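View pics/t_bar.png

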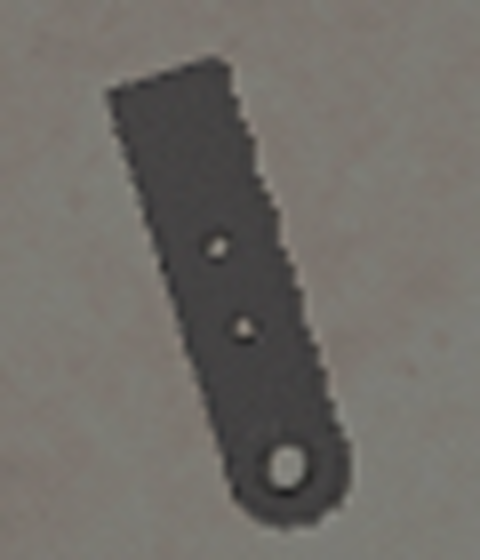

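```bash
cat > h.py <<'E'
import numpy as np, cv2
from scipy.spatial.transform import Rotation as R
from station import telemetry, vision, job, bot
def cam(n):
    c=vision.calibration(n); f=192/np.tan(np.radians(c['fovy'])/2)
    K=np.array([[f,0,c['cx']],[0,f,c['cy']],[0,0,1.]]); return K,np.array(c['D']),np.array(c['xyz']),R.from_rotvec(c['orientation']).as_matrix()
def ray(n,p):
    K,D,t,M=cam(n); p=np.array(p,float).reshape(-1,1,2)
    u=cv2.undistortPoints(p,K,D).reshape(-1,2); d=np.c_[u,np.ones(len(u))]@M.T; return t,d
def plane(n,p,z):
    t,d=ray(n,p); return t+d*((z-t[2])/d[:,2])[:,None]
def proj(n,P):
    K,D,t,M=cam(n); P=np.array(P,float).reshape(-1,3)
    rv,_=cv2.Rodrigues(M.T); return cv2.projectPoints(P,rv,-M.T@t,K,D)[0].reshape(-1,2)
E
python3 - <<'E'
from h import *
for n in("top","scene"):
    im=cv2.imread(f"pics/{n}0.png"); 
    g=cv2.cvtColor(im,cv2.COLOR_BGR2GRAY)
    x0,y0,x1,y1=(245,190,295,262) if n=="top" else (198,215,268,270)
    m=np.zeros_like(g); bg=np.median(g[y0:y1,x0:x1]); m[y0:y1,x0:x1]=(g[y0:y1,x0:x1]<bg*0.75)*255
    cs=max(cv2.findContours(m,0,cv2.CHAIN_APPROX_NONE)[0],key=cv2.contourArea)
    # at top height
    P=plane(n,cs[:,0,:],0.014)[:,:2]
    r=cv2.minAreaRect((P*1000).astype(np.float32)); print(n,r,cv2.boxPoints(r), bg)
def q(p): return [120+p[0]/8-.44,155+p[1]/8-.44]
def b(p): return [240+p[0]/8-.44,190+p[1]/8-.44]
print("bar corners/bore",np.round(1000*plane("top",[b(p) for p in[(108,92),(222,57),(288,467),(218,246),(243,328)]],.014),1))
print("base",np.round(1000*plane("top",[q(p) for p in[(385,65),(770,185),(705,385),(335,270)]],.0098),1))
print("stop top",np.round(1000*plane("top",[q(p) for p in[(705,185),(660,365),(740,195),(685,358)]],.0318),1))
print("fence top",np.round(1000*plane("top",[q(p) for p in[(548,135),(540,155),(700,195)]],.0258),1))
E
```

```text
top ((479.94122314453125, -316.4635925292969), (149.28179931640625, 40.30843734741211), 18.568187713623047) [[ 402.76797 -321.12662]
 [ 415.6035  -359.33682]
 [ 557.1145  -311.80057]
 [ 544.27893 -273.59036]] 119.0
scene ((478.6753234863281, -324.03106689453125), (158.65655517578125, 49.194664001464844), 17.907617568969727) [[ 395.62695 -325.01752]
 [ 410.75348 -371.82886]
 [ 561.7237  -323.04462]
 [ 546.59717 -276.23328]] 157.0
bar corners/bore [[ 544.4 -275.2   14. ]
 [ 555.8 -311.3   14. ]
 [ 426.6 -333.1   14. ]
 [ 496.  -310.5   14. ]
 [ 470.2 -318.6   14. ]]
base [[ 641.6  -53.3    9.8]
 [ 603.5 -179.1    9.8]
 [ 539.2 -159.3    9.8]
 [ 575.   -38.8    9.8]]
stop top [[ 601.3 -161.1   31.8]
 [ 544.8 -148.    31.8]
 [ 598.3 -172.2   31.8]
 [ 547.1 -155.8   31.8]]
fence top [[ 617.4 -110.1   25.8]
 [ 611.  -107.7   25.8]
 [ 598.7 -158.8   25.8]]
```

```bash
python3 - <<'E'
from h import *
ori=R.from_rotvec([-3.1138,-.40522,0]).as_matrix(); print(ori.round(3))
print("bottle base?",plane("top",[(250,146)],.095).round(3),plane("scene",[(297,179),(297,205)],.095).round(3),plane("scene",[(297,206)],0.0).round(3))
print("block",plane("top",[(290,168)],.022).round(3),plane("scene",[(301,228)],.022).round(3))
print("reel",plane("top",[(331,180)],.05).round(3))
print("box corners at 0.1",plane("top",[(252,352),(292,306),(328,333),(283,380)],.1).round(3))
print("box scene top",plane("scene",[(78,255),(157,272),(130,325)],.1).round(3))
print("TCP px",proj("scene",telemetry.read_state()['tool_pos']),proj("top",telemetry.read_state()['tool_pos']))
# pixel crops with contrast
t=cv2.imread("pics/top0.png"); s=cv2.imread("pics/scene0.png")
for n,im,(x0,x1,y0,y1) in(("t",t,(180,222,165,208)),("s",s,(212,256,155,200))):
    c=cv2.resize(im[y0:y1,x0:x1],None,fx=13,fy=13,interpolation=cv2.INTER_NEAREST)
    c=cv2.convertScaleAbs(c,alpha=1.7 if n=="t" else 1.2); 
    for k in range(x0,x1,5): cv2.putText(c,str(k),(int((k-x0+.5)*13)-8,8),0,.3,(0,255,255)); cv2.line(c,(int((k-x0+.5)*13),10),(int((k-x0+.5)*13),14),(0,255,255))
    for k in range(y0,y1,5): cv2.putText(c,str(k)+"-",(0,int((k-y0+.5)*13)+4),0,.3,(0,255,255))
    cv2.imwrite(f"pics/z{n}.png",c)
E
```

```text
[[ 0.967  0.256 -0.   ]
 [ 0.256 -0.967  0.002]
 [ 0.    -0.002 -1.   ]]
bottle base? [[ 0.671 -0.267  0.095]] [[ 0.67  -0.291  0.095]
 [ 0.621 -0.365  0.095]] [[ 0.68  -0.284  0.   ]]
block [[ 0.629 -0.368  0.022]] [[ 0.633 -0.369  0.022]]
reel [[ 0.597 -0.466  0.05 ]]
box corners at 0.1 [[ 0.197 -0.277  0.1  ]
 [ 0.303 -0.367  0.1  ]
 [ 0.242 -0.45   0.1  ]
 [ 0.132 -0.348  0.1  ]]
box scene top [[ 0.173 -0.274  0.1  ]
 [ 0.297 -0.391  0.1  ]
 [ 0.218 -0.475  0.1  ]]
TCP px [[ 78.67377684 348.00242482]] [[389.73886264 396.20241106]]
```

View pics/zt.png

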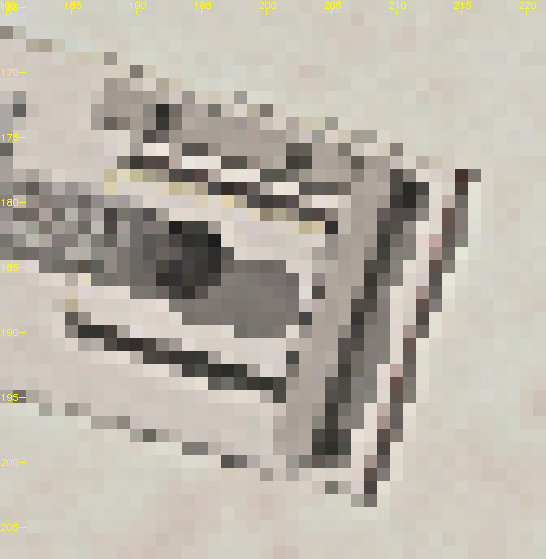

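View pics/zs.png

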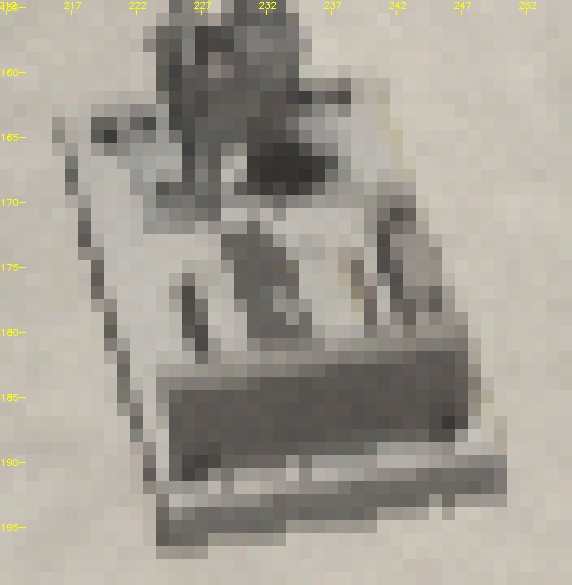

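```bash
python3 - <<'E'
from h import *
a=np.radians(-16.8); Y=np.array([np.cos(a),np.sin(a)]); X=np.array([Y[1],-Y[0]])
def nx(n,p,z,l): 
    P=plane(n,p,z)[:,:2]*1000; print(l,np.c_[P@X,P@Y].round(1).tolist())
nx("top",[(206.3,179),(205.5,182),(201.5,195),(200.4,199)],.0318,"stop inner t")
nx("top",[(209.4,179),(208.5,182),(204.5,195),(203.4,199)],.0318,"stop outer t")
nx("scene",[(226,182.3),(246,179.8)],.0318,"stop inner s")
nx("scene",[(226,184),(246,180.8)],.0318,"stop outer s")
nx("top",[(216,177.5),(208.3,203.3)],.0098,"base end t"); nx("scene",[(223.5,193),(250.5,189.9)],.0098,"base end s (top)")
nx("scene",[(224,197.3),(251,193.3)],0.,"base end s bottom")
nx("top",[(187,167.5),(197,171),(210,175.6)],.0098,"base far t")
nx("top",[(190.5,198.3),(197.5,200.3),(205,202.5)],.0098,"base near t")
nx("top",[(190,174.5),(195,176),(203,178)],.0258,"fence inner t")
nx("scene",[(240.5,171),(242.5,178.5)],.0258,"fence inner s")
nx("scene",[(216.5,168),(220.5,181),(223,191)],.0098,"base near s")
nx("top",[(186,189.5),(193,191.5),(200,194)],.0128,"pad near t"); nx("top",[(191,177.5),(198,179.5),(204,181.5)],.0128,"pad far t")
E
```

```text
stop inner t [[-21.8, 618.0], [-21.5, 610.3], [-21.1, 576.3], [-20.6, 565.9]]
stop outer t [[-14.4, 620.4], [-14.3, 612.5], [-13.9, 578.5], [-13.5, 568.2]]
stop inner s [[-19.3, 573.3], [-16.8, 624.3]]
stop outer s [[-12.7, 572.2], [-12.9, 623.5]]
base end t [[-2.7, 630.2], [-1.4, 561.2]]
base end s (top) [[-5.5, 563.0], [-0.9, 631.9]]
base end s bottom [[-0.1, 562.7], [1.2, 632.4]]
base far t [[-82.2, 632.6], [-54.6, 631.6], [-18.9, 630.2]]
base near t [[-49.0, 559.7], [-30.2, 560.2], [-10.1, 560.7]]
fence inner t [[-65.9, 616.9], [-52.5, 617.1], [-31.6, 618.3]]
fence inner s [[-63.5, 618.8], [-31.5, 617.8]]
base near s [[-112.8, 561.0], [-54.8, 563.0], [-13.5, 563.0]]
pad near t [[-66.5, 577.8], [-47.7, 578.3], [-28.5, 577.5]]
pad far t [[-63.7, 610.9], [-44.8, 611.4], [-28.5, 611.1]]
```

The two cameras agree on the main points:
- **Bar:** the middle is at about (479.5, -316.2) mm, at 17.9°. The 38 mm width checks out.
- **Nest corner:** about (597, -159) mm, with +y at -16.8°. The base, fence and stop lines match within about 2 mm.

I'm moving to above the grasp point, 25 mm behind the bar's middle.

Call:
{"op": "servo_tool", "data": {
  "moves": [
    [0.3, -0.12, 0, 0, 0, 0],
    [0.6, -0.24, 0, 0, 0, 0],
    [0.9, -0.3625, 0, 0, 0, 0]
  ],
  "fingers": 0
}}

```text
time: 0.4
tool_pos: [0.2097, -0.5086, 0.2104]
orientation: [-3.114, -0.404, -0.0]
ft_force: [0.8, 0.3, -0.0]
gripper_width: 0.996
```

Call:
{"op": "servo_tool", "data": {
  "moves": [
    [0.3, -0.12, 0, 0, 0, 0],
    [0.6, -0.24, 0, 0, 0, 0],
    [0.9, -0.3625, 0, 0, 0, 0]
  ]
}}

```text
time: 0.7
tool_pos: [0.2722, -0.4619, 0.2106]
orientation: [-3.115, -0.405, 0.0]
ft_force: [0.3, -1.0, 0.5]
gripper_width: 1.001
```

Call:
{"op": "servo_tool", "data": {
  "moves": [
    [0.3, -0.12, 0, 0, 0, 0],
    [0.6, -0.24, 0, 0, 0, 0],
    [0.9, -0.3625, 0, 0, 0, 0]
  ]
}}

```text
time: 1.0
tool_pos: [0.3344, -0.4155, 0.2106]
orientation: [-3.115, -0.405, 0.0]
ft_force: [-0.0, -0.8, 0.7]
gripper_width: 0.996
```

Call:
{"op": "servo_tool", "data": {
  "moves": [
    [0.3, -0.12, 0, 0, 0, 0],
    [0.6, -0.24, 0, 0, 0, 0],
    [0.9, -0.3625, 0, 0, 0, 0]
  ]
}}

```text
time: 1.3
tool_pos: [0.3965, -0.369, 0.2106]
orientation: [-3.115, -0.405, 0.001]
ft_force: [-0.0, -0.3, -0.4]
gripper_width: 1.002
```

Call:
{"op": "servo_tool", "data": {
  "moves": [
    [0.3, -0.12, 0.3, 0, 0, 0],
    [0.6, -0.24, 0.6, 0, 0, 0],
    [0.87, -0.3625, 1, 0, 0, -0.034],
    [0.87, -0.3625, 1, 0, 0, -0.034],
    [0.87, -0.3625, 1, 0, 0, -0.034]
  ]
}}

```text
time: 1.8
tool_pos: [0.4553, -0.3235, 0.1303]
orientation: [-3.102, -0.489, 0.002]
ft_force: [0.6, -0.4, 0.0]
gripper_width: 0.998
```

Call:
{"op": "servo_tool", "data": {
  "moves": [
    [0, 0, 0.3, 0, 0, 0],
    [0, 0, 0.65, 0, 0, 0],
    [0, 0, 1, 0, 0, 0],
    [0, 0, 1, 0, 0, 0]
  ]
}}

```text
time: 2.2
tool_pos: [0.4537, -0.3238, 0.0492]
orientation: [-3.1, -0.485, 0.004]
ft_force: [-0.4, 0.7, -1.0]
gripper_width: 1.001
```

```bash
python3 - <<'E'
from h import *
s=vision.capture("scene")[:,:,::-1]; cv2.imwrite("pics/s1.png",cv2.resize(s[150:300,150:350],None,fx=4,fy=4,interpolation=cv2.INTER_CUBIC))
print(telemetry.read_state()['tool_pos'])
E
```

```text
[ 0.45471035 -0.3246788   0.05105686]
```

View pics/s1.png

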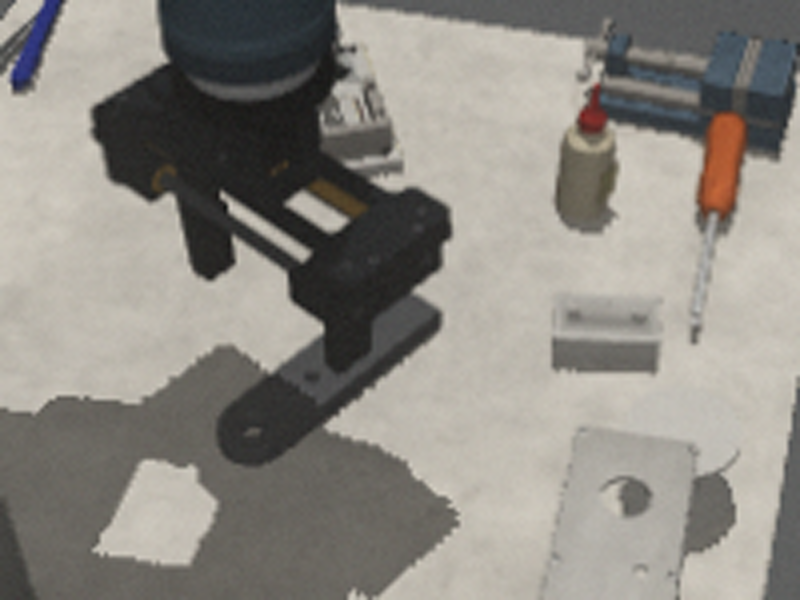

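The fingers straddle the bar, one on each side at about crop (210,240) and (348,340). The gripper's body runs along the jaw direction. Next I descend and grip.

Call:
{"op": "servo_tool", "data": {
  "moves": [
    [0, 0, 0.2, 0, 0, 0],
    [0, 0, 0.4, 0, 0, 0],
    [0, 0, 0.54, 0, 0, 0],
    [0, 0, 0.58, 0, 0, 0],
    [0, 0, 0.58, 0, 0, 0],
    [0, 0, 0.58, 0, 0, 0]
  ]
}}

```text
time: 2.85
tool_pos: [0.4563, -0.3249, 0.0057]
orientation: [3.102, 0.488, 0.001]
ft_force: [0.1, -0.2, 0.4]
gripper_width: 0.998
```

Call:
{"op": "servo_tool", "data": {
  "moves": [
    [0, 0, 0, 0, 0, 0],
    [0, 0, 0, 0, 0, 0],
    [0, 0, 0, 0, 0, 0],
    [0, 0, 0, 0, 0, 0],
    [0, 0, 0, 0, 0, 0],
    [0, 0, 0, 0, 0, 0],
    [0, 0, 0, 0, 0, 0],
    [0, 0, 0, 0, 0, 0],
    [0, 0, 0, 0, 0, 0],
    [0, 0, 0, 0, 0, 0],
    [0, 0, 0, 0, 0, 0],
    [0, 0, 0, 0, 0, 0]
  ],
  "fingers": 1,
  "force": 50
}}

```text
time: 4.05
tool_pos: [0.4558, -0.3242, 0.0046]
orientation: [3.103, 0.488, 0.0]
ft_force: [-0.3, -0.1, -0.2]
gripper_width: 0.004
```

```bash
python3 - <<'E'
from h import *
s=vision.capture("scene")[:,:,::-1]; cv2.imwrite("pics/s2.png",cv2.resize(s[150:300,150:350],None,fx=4,fy=4,interpolation=cv2.INTER_CUBIC))
s=vision.capture("top")[:,:,::-1]; cv2.imwrite("pics/t2.png",cv2.resize(s[130:280,150:350],None,fx=4,fy=4,interpolation=cv2.INTER_CUBIC))
print(telemetry.read_state())
E
```

```text
{'time': 4.15, 'qpos': array([-8.30475374e-01,  4.20326640e-01,  1.77353430e+00, -1.04791332e-05,
        9.47748284e-01,  4.28110897e-01]), 'qd': array([ 7.46820807e-05, -7.00391431e-04, -8.76673131e-04,  5.24892833e-04,
        1.12528153e-03, -1.85597954e-05]), 'effort': array([-7.46355490e-04, -4.68407893e+01, -2.60481226e+01,  6.17740955e-02,
       -1.77084870e-02,  1.72387584e-07]), 'tool_pos': array([ 0.45575136, -0.3241723 ,  0.00462469]), 'orientation': array([-3.10338142e+00, -4.88437086e-01,  2.55075331e-05]), 'ft_force': array([-0.73583965,  0.63234979, -0.108206  ]), 'torque': array([-0.00476374,  0.01435616,  0.04540363]), 'gripper_width': 0.004647133769867042}
```

View pics/s2.png

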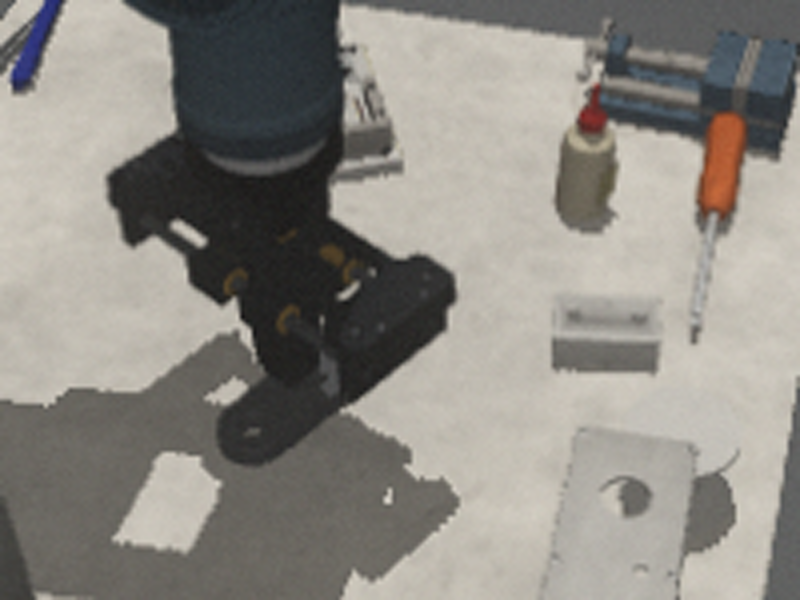

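View pics/t2.png

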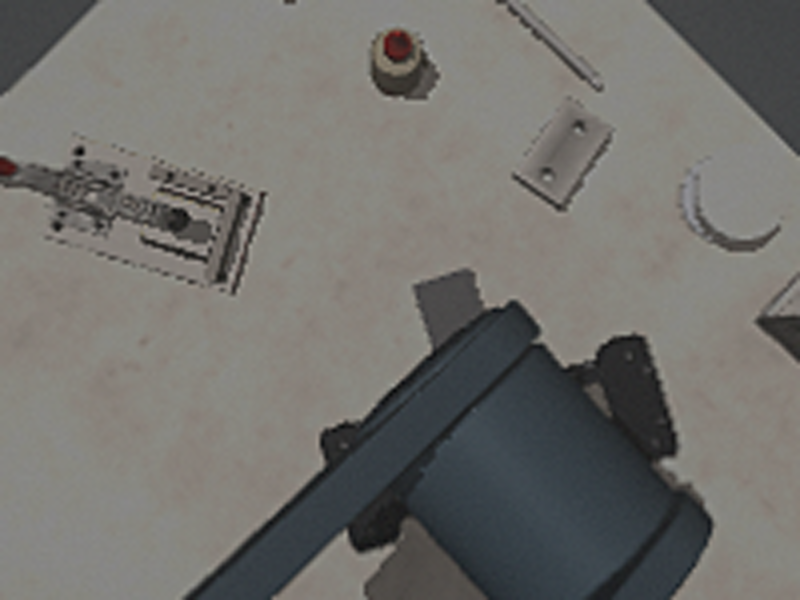

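```bash
python3 - <<'E'
from h import *
s=vision.capture("scene")[:,:,::-1]; cv2.imwrite("pics/s3.png",cv2.convertScaleAbs(cv2.resize(s[195:270,190:270],None,fx=8,fy=8,interpolation=cv2.INTER_NEAREST),alpha=1.6,beta=20))
E
```

```text
(no output)
```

View pics/s3.png

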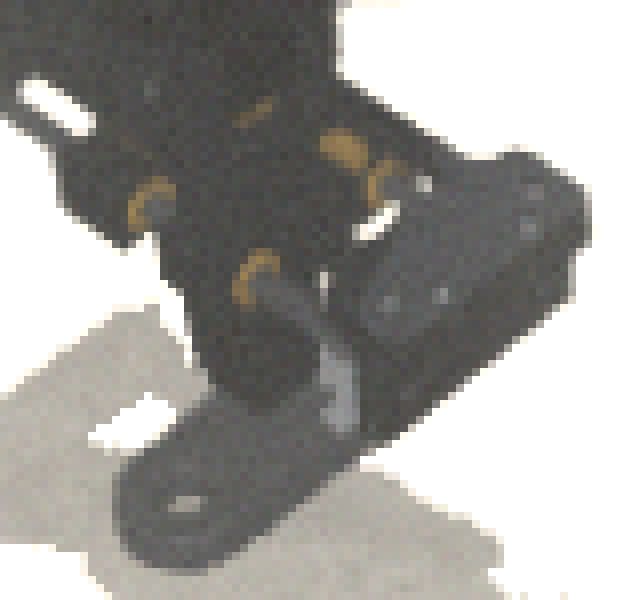

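```bash
python3 - <<'E'
from h import *
p=telemetry.read_state()['tool_pos']
for z in(0.0046,.014,.019,.0233,.03): print(z,(proj("scene",[p[0],p[1],z])[0]-[190,195])*8+4)
print(telemetry.read_state()['gripper_width'])
E
```

```text
0.0046 [262.24924192 446.14414494]
0.014 [259.63713781 423.45296733]
0.019 [258.23459442 411.25154849]
0.0233 [257.02104477 400.68433074]
0.03 [255.11648258 384.08134991]
0.0043014554711339
```

```bash
python3 - <<'E'
from h import *
p=np.array([.4545,-.3243]); y=np.array([.307,-.952])
for off in(.044,.0615):
  for s in(1,-1):
    for z in(.0507,.07): print(off,s,z,(proj("scene",[*(p+s*off*y),z])[0]-[150,150])*4+2)
E
```

```text
0.044 1 0.0507 [340.95583071 388.16963998]
0.044 1 0.07 [338.84955565 362.97472657]
0.044 -1 0.0507 [227.19922991 307.55302768]
0.044 -1 0.07 [223.60752657 282.44808668]
0.0615 1 0.0507 [365.04674399 405.1648575 ]
0.0615 1 0.07 [363.28576603 379.97792565]
0.0615 -1 0.0507 [205.98055221 292.44873268]
0.0615 -1 0.07 [202.13888735 267.38444871]
```

```bash
python3 - <<'E'
from h import *
print({k:getattr(bot,k) for k in dir(bot) if not k.startswith('_')})
E
```

```text
{'MotionError': <class 'station.MotionError'>, 'grasp_offset': 0.0187}
```

The measurements disagree with the stated tool frame. The gripper shut (opening 0.004) above the bar, and in both pictures the fingertips lie about 18 mm above the reported TCP. The bar hasn't moved. I'll trust the pictures: open, then lower in small steps with the force watched.

Call:
{"op": "servo_tool", "data": {
  "moves": [
    [0, 0, 0, 0, 0, 0],
    [0, 0, 0, 0, 0, 0],
    [0, 0, 0, 0, 0, 0],
    [0, 0, 0, 0, 0, 0],
    [0, 0, 0, 0, 0, 0],
    [0, 0, 0, 0, 0, 0],
    [0, 0, 0, 0, 0, 0],
    [0, 0, 0, 0, 0, 0]
  ],
  "fingers": 0
}}

```text
time: 5.0
tool_pos: [0.4558, -0.3242, 0.0046]
orientation: [3.103, 0.488, -0.0]
ft_force: [0.2, -0.3, 0.8]
gripper_width: 0.71
```

Call:
{"op": "servo_tool", "data": {
  "moves": [
    [0, 0, 0.03, 0, 0, 0],
    [0, 0, 0.06, 0, 0, 0],
    [0, 0, 0.08, 0, 0, 0],
    [0, 0, 0.1, 0, 0, 0],
    [0, 0, 0.12, 0, 0, 0],
    [0, 0, 0.12, 0, 0, 0]
  ]
}}

```text
time: 5.6
tool_pos: [0.4556, -0.324, -0.0053]
orientation: [-3.103, -0.488, 0.0]
ft_force: [0.0, 0.9, -0.3]
gripper_width: 1.006
```

```bash
python3 - <<'E'
from h import *
s=vision.capture("scene")[:,:,::-1]
c=cv2.convertScaleAbs(cv2.resize(s[195:270,190:270],None,fx=8,fy=8,interpolation=cv2.INTER_NEAREST),alpha=1.6,beta=20)
p=np.array([.4556,-.324]); y=np.array([.307,-.952])
for d,col in((0,(0,0,255)),(.0187,(0,255,0))):
  for o in(.044,.0615):
    for sg in(1,-1):
      q=(proj("scene",[*(p+sg*o*y),-.0053+d])[0]-[190,195])*8+4; cv2.circle(c,tuple(int(v) for v in q),4,col,-1)
cv2.imwrite("pics/s4.png",c)
E
```

```text
(no output)
```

View pics/s4.png

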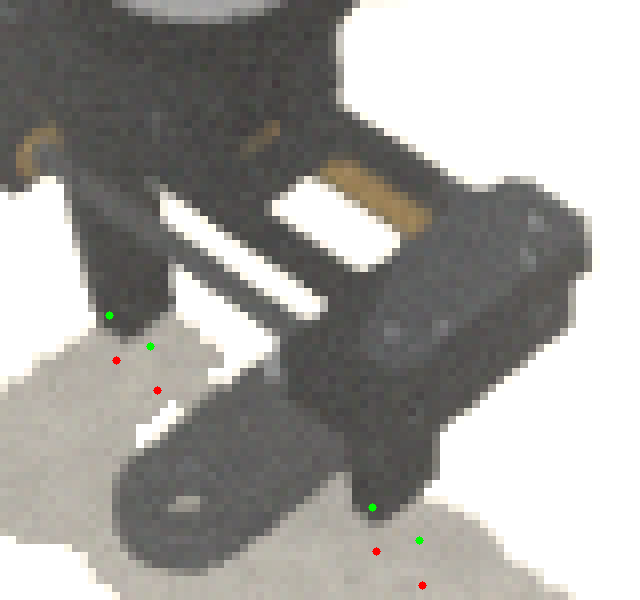

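Call:
{"op": "servo_tool", "data": {
  "moves": [
    [0, 0, 0.03, 0, 0, 0],
    [0, 0, 0.06, 0, 0, 0],
    [0, 0, 0.08, 0, 0, 0],
    [0, 0, 0.1, 0, 0, 0],
    [0, 0, 0.12, 0, 0, 0],
    [0, 0, 0.12, 0, 0, 0]
  ]
}}

```text
time: 6.25
tool_pos: [0.4556, -0.324, -0.0149]
orientation: [-3.103, -0.488, 0.0]
ft_force: [0.9, -0.4, -1.0]
gripper_width: 1.002
```

Call:
{"op": "servo_tool", "data": {
  "moves": [
    [0, 0, 0.012, 0, 0, 0],
    [0, 0, 0.012, 0, 0, 0]
  ]
}}

```text
time: 6.45
tool_pos: [0.4557, -0.3242, -0.0156]
orientation: [-3.103, -0.488, 0.0]
ft_force: [-0.3, 0.8, -1.5]
gripper_width: 0.997
```

Call:
{"op": "servo_tool", "data": {
  "moves": [
    [0, 0, 0.012, 0, 0, 0],
    [0, 0, 0.012, 0, 0, 0]
  ]
}}

```text
time: 6.65
tool_pos: [0.4557, -0.3241, -0.0166]
orientation: [-3.103, -0.488, 0.0]
ft_force: [-0.5, 0.4, 0.1]
gripper_width: 1.002
```

No contact yet, and the tips should be about 2 mm above the table. I'm closing the gripper now.

Call:
{"op": "servo_tool", "data": {
  "moves": [
    [0, 0, 0, 0, 0, 0],
    [0, 0, 0, 0, 0, 0],
    [0, 0, 0, 0, 0, 0],
    [0, 0, 0, 0, 0, 0],
    [0, 0, 0, 0, 0, 0],
    [0, 0, 0, 0, 0, 0],
    [0, 0, 0, 0, 0, 0],
    [0, 0, 0, 0, 0, 0],
    [0, 0, 0, 0, 0, 0],
    [0, 0, 0, 0, 0, 0]
  ],
  "fingers": 1,
  "force": 50
}}

```text
time: 7.65
tool_pos: [0.4557, -0.3242, -0.0165]
orientation: [-3.103, -0.488, 0.0]
ft_force: [0.4, -0.5, -0.6]
gripper_width: 0.413
```

Call:
{"op": "servo_tool", "data": {
  "moves": [
    [0, 0, -0.1, 0, 0, 0],
    [0, 0, -0.25, 0, 0, 0],
    [0, 0, -0.38, 0, 0, 0],
    [0, 0, -0.4, 0, 0, 0],
    [0, 0, -0.4, 0, 0, 0],
    [0, 0, -0.4, 0, 0, 0]
  ]
}}

```text
time: 8.25
tool_pos: [0.4556, -0.324, 0.0155]
orientation: [-3.103, -0.488, 0.0]
ft_force: [0.6, 0.8, -2.1]
gripper_width: 0.41
```

```bash
python3 - <<'E'
from h import *
s=vision.capture("scene")[:,:,::-1]; cv2.imwrite("pics/s5.png",cv2.resize(s[150:300,150:350],None,fx=4,fy=4,interpolation=cv2.INTER_CUBIC))
s=vision.capture("top")[:,:,::-1]; cv2.imwrite("pics/t5.png",cv2.resize(s[130:280,150:350],None,fx=4,fy=4,interpolation=cv2.INTER_CUBIC))
print(telemetry.read_state())
E
```

```text
{'time': 8.35, 'qpos': array([-8.30503301e-01,  4.02107492e-01,  1.77221338e+00,  1.36809653e-05,
        9.68145324e-01,  4.28105284e-01]), 'qd': array([-0.00038925,  0.00595175, -0.00072929,  0.00030306,  0.00081698,
        0.0002855 ]), 'effort': array([ 4.94791951e-03, -4.77374196e+01, -2.73699188e+01,  9.23243864e-02,
       -3.90500051e-02,  1.19569172e-04]), 'tool_pos': array([ 0.45543956, -0.32384372,  0.01507554]), 'orientation': array([-3.10267324e+00, -4.88268096e-01,  7.41851524e-04]), 'ft_force': array([-0.08798615,  0.00185583, -0.78958616]), 'torque': array([-0.00308724,  0.04548192, -0.01197773]), 'gripper_width': 0.4130450043228496}
```

View pics/s5.png

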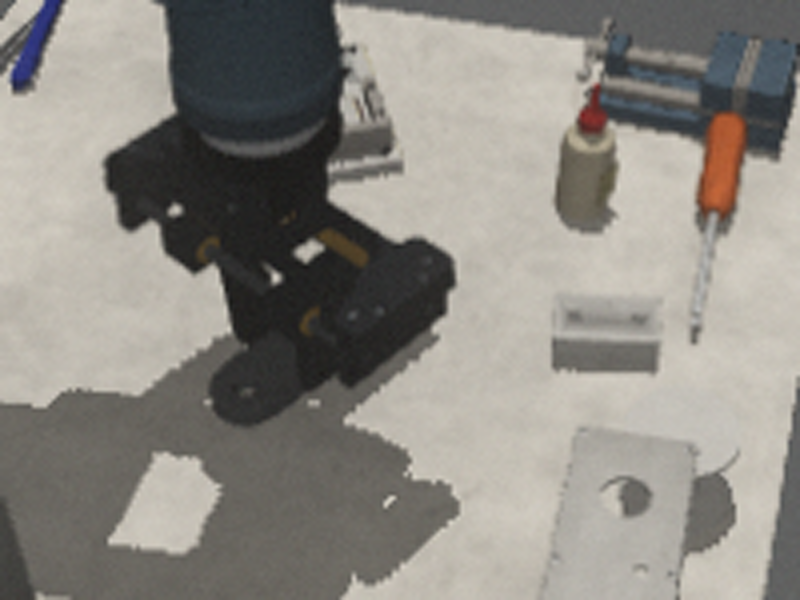

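View pics/t5.png

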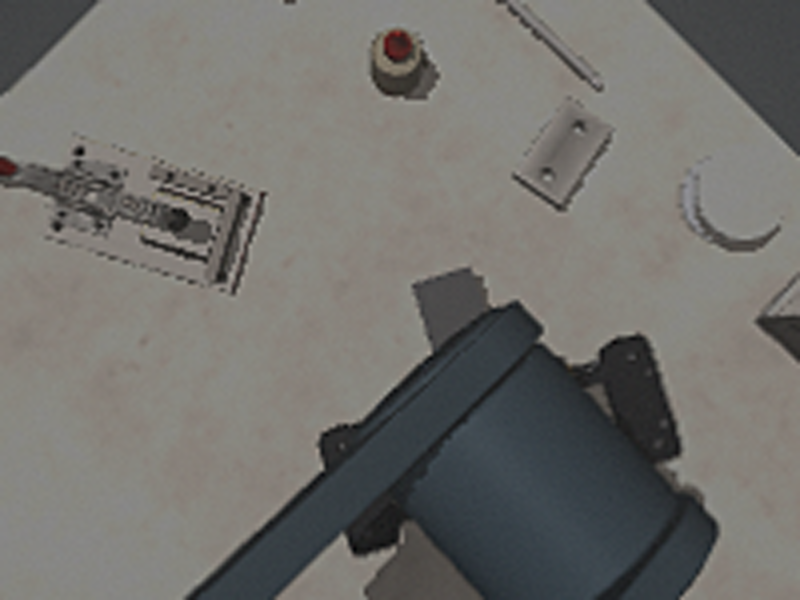

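Gripped: the opening of 0.41 is about 36–38 mm, and the bar lifted level. Now I carry it to the open side of the nest and turn it 34.7° clockwise.

Call:
{"op": "servo_tool", "data": {
  "moves": [
    [0.06, -0.24, 0, 0, 0, 0],
    [0.12, -0.5, 0, 0, 0, 0],
    [0.18, -0.75, 0, 0, 0, 0],
    [0.233, -0.975, 0, 0, 0, 0]
  ]
}}

```text
time: 8.75
tool_pos: [0.449, -0.243, 0.015]
orientation: [-3.103, -0.488, 0.001]
ft_force: [1.5, 0.2, -0.9]
gripper_width: 0.414
```

Call:
{"op": "servo_tool", "data": {
  "moves": [
    [0.06, -0.24, 0, 0, 0, 0],
    [0.12, -0.5, 0, 0, 0, 0],
    [0.18, -0.75, 0, 0, 0, 0],
    [0.233, -0.975, 0, 0, 0, 0]
  ]
}}

```text
time: 9.15
tool_pos: [0.443, -0.1627, 0.0154]
orientation: [-3.103, -0.489, 0.0]
ft_force: [0.7, -0.2, -2.1]
gripper_width: 0.415
```

Call:
{"op": "servo_tool", "data": {
  "moves": [
    [0.05, -0.2, 0, 0, 0, 0.06],
    [0.1, -0.4, 0, 0, 0, 0.12],
    [0.15, -0.6, 0, 0, 0, 0.18],
    [0.18, -0.8, 0, 0, 0, 0.24],
    [0.233, -0.975, 0, 0, 0, 0.31],
    [0.233, -0.975, 0, 0, 0, 0.36],
    [0.233, -0.975, 0, 0, 0, 0.385],
    [0.233, -0.975, 0, 0, 0, 0.385],
    [0.233, -0.975, 0, 0, 0, 0.385]
  ]
}}

```text
time: 10.05
tool_pos: [0.4371, -0.084, 0.0155]
orientation: [-3.108, 0.456, -0.0]
ft_force: [-0.2, -0.2, -2.7]
gripper_width: 0.415
```

```bash
python3 - <<'E'
from h import *
s=vision.capture("scene")[:,:,::-1]; cv2.imwrite("pics/s6.png",cv2.resize(s[100:250,150:350],None,fx=4,fy=4,interpolation=cv2.INTER_CUBIC))
s=vision.capture("top")[:,:,::-1]; cv2.imwrite("pics/t6.png",cv2.resize(s[130:280,110:310],None,fx=4,fy=4,interpolation=cv2.INTER_CUBIC))
st=telemetry.read_state(); o=R.from_rotvec(st['orientation']).as_matrix(); print(st['tool_pos'],np.degrees(np.arctan2(o[1,0],o[0,0])),o[2],st['ft_force'],st['torque'],st['gripper_width'])
E
```

```text
[ 0.43706894 -0.08423216  0.01550411] -16.72013007026199 [ 4.17386562e-05 -9.54121321e-06 -9.99999999e-01] [ 0.36635114  0.88514953 -2.33884598] [ 0.00836679  0.06438167 -0.03889997] 0.4140008509690476
```

View pics/s6.png

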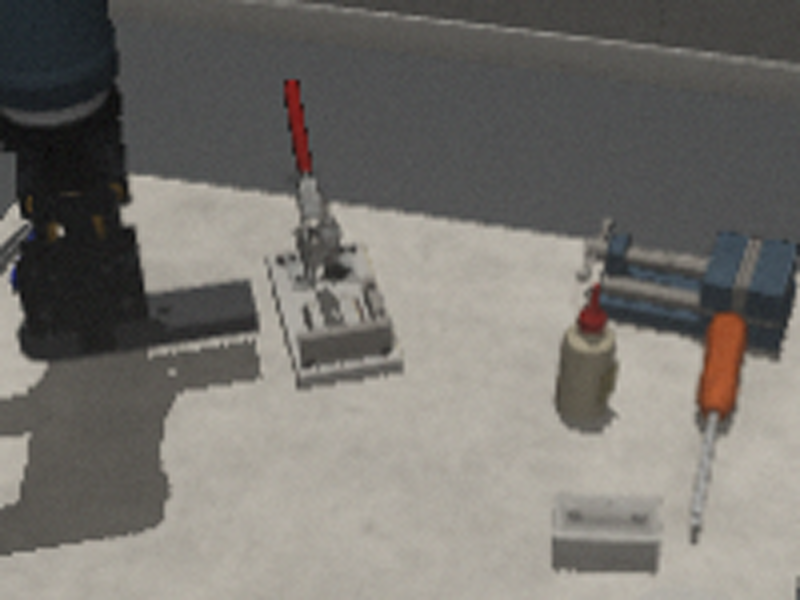

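View pics/t6.png

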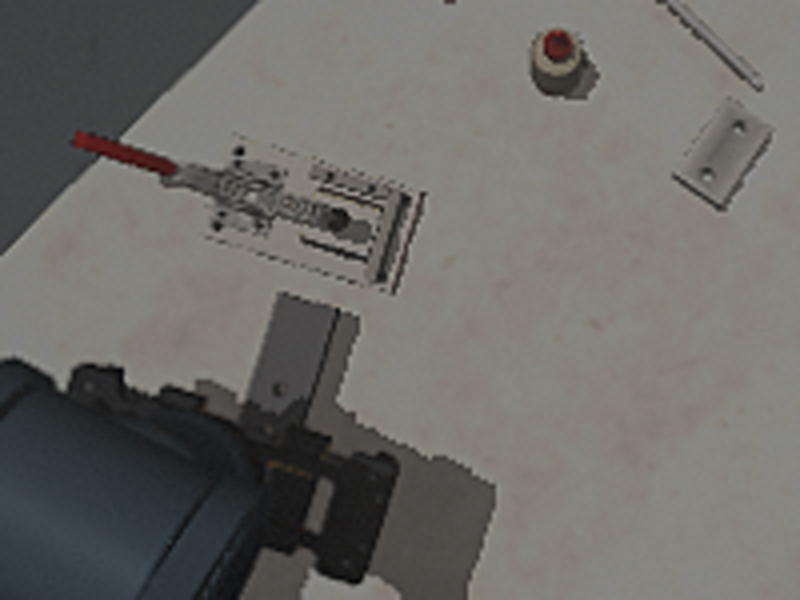

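```bash
python3 - <<'E'
from h import *
P=plane("top",[(110+u/4-.4,130+v/4-.4) for u,v in[(280,292),(338,309),(256,382),(313,400)]],.046)[:,:2]*1000
print(P.round(1)); d=P[1]-P[0]; print(np.hypot(*d),np.degrees(np.arctan2(d[0],-d[1])), (P[0]+P[1])/2)
for a,b in((2,0),(3,1)): e=P[b]-P[a]; print(np.degrees(np.arctan2(e[1],e[0])))
a=np.radians(-16.72); print("pred end",np.array([437.1,-84.2])+100*np.array([np.cos(a),np.sin(a)]))
t=vision.capture("top")[:,:,::-1]; cv2.imwrite("pics/zt7.png",cv2.convertScaleAbs(cv2.resize(t[165:240,165:225],None,fx=10,fy=8*10//8,interpolation=cv2.INTER_NEAREST)[:600],alpha=1.7))
E
```

```text
[[ 537.9  -94.6]
 [ 527.8 -130.8]
 [ 482.5  -80.8]
 [ 472.  -116.3]]
37.519196795411396 -15.52858358264042 [ 532.8548938  -112.71070197]
-13.97707826804359
-14.499941667787404
pred end [ 532.87221287 -112.96948455]
```

View pics/zt7.png

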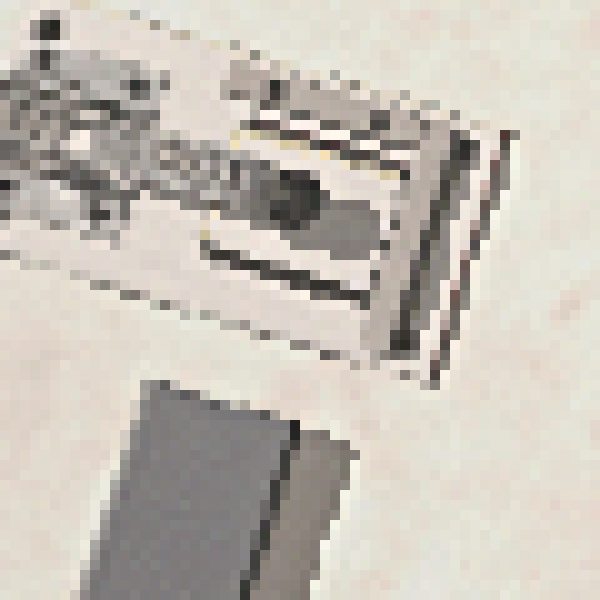

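The bar end measures (532.9, -112.7) against a predicted (532.9, -113.0), and its edges run parallel to the fixture's within about 1°. I lower it to about 3 mm above pad level, then slide in about 6 mm clear of the stop.

Call:
{"op": "servo_tool", "data": {
  "moves": [
    [0, 0, 0.05, 0, 0, 0],
    [0, 0, 0.12, 0, 0, 0],
    [0, 0, 0.2, 0, 0, 0],
    [0, 0, 0.2, 0, 0, 0],
    [0, 0, 0.2, 0, 0, 0]
  ]
}}

```text
time: 10.7
tool_pos: [0.4367, -0.0841, -0.001]
orientation: [-3.108, 0.458, 0.002]
ft_force: [-0.3, -0.3, -1.9]
gripper_width: 0.409
```

Call:
{"op": "servo_tool", "data": {
  "moves": [
    [0.1, 0, 0, 0, 0, 0],
    [0.2, 0, 0, 0, 0, 0],
    [0.3, 0, 0, 0, 0, 0],
    [0.4, 0, 0, 0, 0, 0],
    [0.4, 0, 0, 0, 0, 0]
  ]
}}

```text
time: 11.2
tool_pos: [0.4694, -0.0942, -0.0001]
orientation: [3.108, -0.458, 0.003]
ft_force: [1.1, -0.4, -2.0]
gripper_width: 0.413
```

Call:
{"op": "servo_tool", "data": {
  "moves": [
    [0.1, 0, 0, 0, 0, 0],
    [0.2, 0, 0, 0, 0, 0],
    [0.3, 0, 0, 0, 0, 0],
    [0.36, 0, 0, 0, 0, 0],
    [0.4, 0, 0, 0, 0, 0],
    [0.4, 0, 0, 0, 0, 0]
  ]
}}

```text
time: 11.8
tool_pos: [0.4987, -0.1029, -0.0005]
orientation: [3.108, -0.458, 0.0]
ft_force: [-0.4, -0.1, -1.7]
gripper_width: 0.416
```

```bash
cat >> h.py <<'E'
def st():
    s=telemetry.read_state(); o=R.from_rotvec(s['orientation']).as_matrix(); a=np.radians(-16.8); Y=np.array([np.cos(a),np.sin(a),0]); X=np.array([Y[1],-Y[0],0])
    c=np.array([597.1,-158.9,0]); p=s['tool_pos']*1000-c
    print("t",s['time'],"nest",(p@X).round(2),(p@Y).round(2),p[2].round(2),"yaw",np.degrees(np.arctan2(o[1,0],o[0,0])).round(2),"F nest",(s['ft_force']@X).round(2),(s['ft_force']@Y).round(2),s['ft_force'][2].round(2),"T nest",(s['torque']@X).round(3),(s['torque']@Y).round(3),s['torque'][2].round(3),"w",s['gripper_width'].round(3),"tilt",o[2].round(4))
E
python3 - <<'E'
from h import *
st()
for n in("scene","top"):
    s=vision.capture(n)[:,:,::-1]; y0,x0=(140,190) if n=="scene" else (160,150)
    cv2.imwrite(f"pics/{n}8.png",cv2.convertScaleAbs(cv2.resize(s[y0:y0+75,x0:x0+80],None,fx=8,fy=8,interpolation=cv2.INTER_NEAREST),alpha=1.5 if n=="top" else 1.2))
E
```

```text
Traceback (most recent call last):
  File "h.py", line 18, in st
    print("t",s['time'],"nest",(p@X).round(2),(p@Y).round(2),p[2].round(2),"yaw",np.degrees(np.arctan2(o[1,0],o[0,0])).round(2),"F nest",(s['ft_force']@X).round(2),(s['ft_force']@Y).round(2),s['ft_force'][2].round(2),"T nest",(s['torque']@X).round(3),(s['torque']@Y).round(3),s['torque'][2].round(3),"w",s['gripper_width'].round(3),"tilt",o[2].round(4))
                                                                                                                                                                                                                                                                                                                ^^^^^^^^^^^^^^^^^^^^^^^^
AttributeError: 'float' object has no attribute 'round'
```

```bash
sed -i "s/s\['gripper_width'\].round(3)/round(float(s['gripper_width']),3)/" h.py
python3 - <<'E'
from h import *
st()
for n in("scene","top"):
    s=vision.capture(n)[:,:,::-1]; y0,x0=(140,190) if n=="scene" else (160,150)
    cv2.imwrite(f"pics/{n}8.png",cv2.convertScaleAbs(cv2.resize(s[y0:y0+75,x0:x0+80],None,fx=8,fy=8,interpolation=cv2.INTER_NEAREST),alpha=1.5 if n=="top" else 1.2))
E
```

```text
t 11.8 nest -25.18 -110.35 -0.51 yaw -16.76 F nest 0.19 -0.38 -1.67 T nest -0.065 0.047 0.009 w 0.416 tilt [ 1.e-04  0.e+00 -1.e+00]
```

View pics/top8.png

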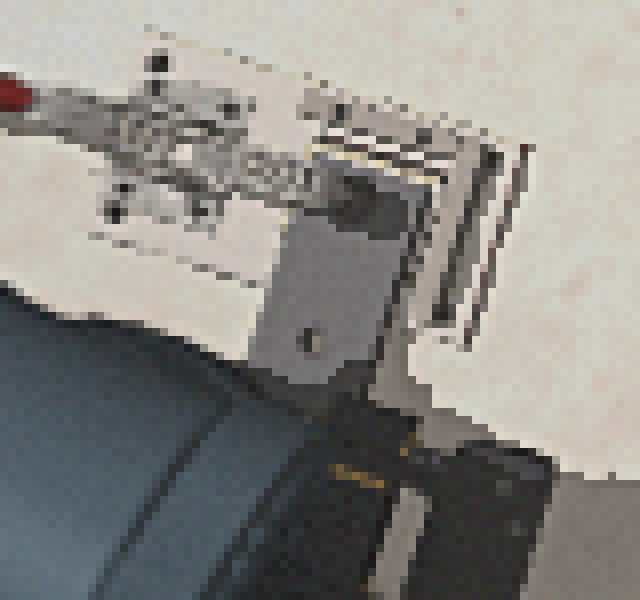

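View pics/scene8.png

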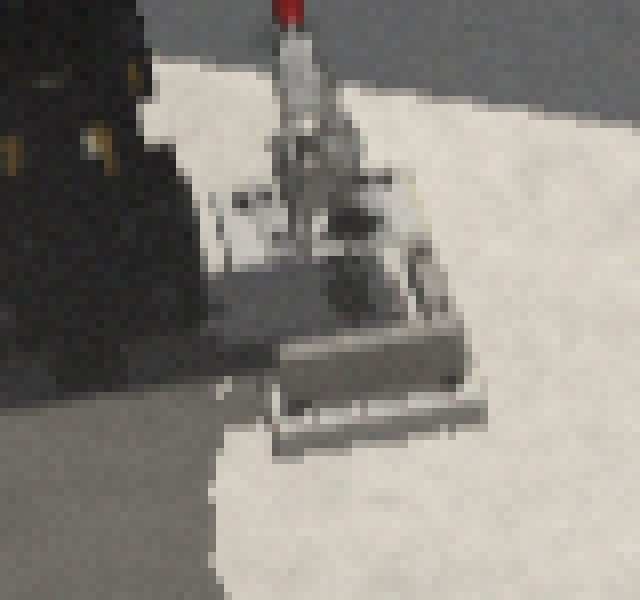

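The bar is level under the foot. The top view shows gaps of about 8 mm to the fence and 6 mm to the stop. I creep in next.

Call:
{"op": "servo_tool", "data": {
  "moves": [
    [0.03, 0.02, 0.01, 0, 0, 0],
    [0.06, 0.04, 0.02, 0, 0, 0],
    [0.08, 0.05, 0.02, 0, 0, 0],
    [0.08, 0.05, 0.02, 0, 0, 0],
    [0.08, 0.05, 0.02, 0, 0, 0]
  ]
}}

```text
time: 12.4
tool_pos: [0.5033, -0.1085, -0.0021]
orientation: [-3.108, 0.458, 0.0]
ft_force: [-0.2, -0.1, -1.3]
gripper_width: 0.413
```

Call:
{"op": "servo_tool", "data": {
  "moves": [
    [0.006, 0, 0, 0, 0, 0],
    [0.012, 0, 0, 0, 0, 0],
    [0.018, 0, 0, 0, 0, 0],
    [0.018, 0, 0, 0, 0, 0]
  ]
}}

```text
time: 12.8
tool_pos: [0.5048, -0.1089, -0.0021]
orientation: [3.108, -0.458, 0.0]
ft_force: [0.3, -0.2, -1.9]
gripper_width: 0.411
```

Call:
{"op": "servo_tool", "data": {
  "moves": [
    [0.006, 0, 0, 0, 0, 0],
    [0.012, 0, 0, 0, 0, 0],
    [0.012, 0, 0, 0, 0, 0]
  ]
}}

```text
time: 13.1
tool_pos: [0.5058, -0.1092, -0.0021]
orientation: [3.108, -0.458, 0.0]
ft_force: [0.0, -0.3, -2.7]
gripper_width: 0.411
```

```bash
python3 -c "
from h import *
st()"
```

```text
t 13.1 nest -21.2 -101.82 -2.07 yaw -16.76 F nest 0.29 0.12 -2.71 T nest -0.065 0.088 -0.013 w 0.411 tilt [ 1.e-04 -0.e+00 -1.e+00]
```

Call:
{"op": "servo_tool", "data": {
  "moves": [
    [0.006, 0, 0, 0, 0, 0],
    [0.012, 0, 0, 0, 0, 0],
    [0.012, 0, 0, 0, 0, 0]
  ]
}}

```text
time: 13.4
tool_pos: [0.5066, -0.1094, -0.0021]
orientation: [-3.108, 0.458, -0.0]
ft_force: [-0.7, 0.0, -1.8]
gripper_width: 0.412
```

Call:
{"op": "servo_tool", "data": {
  "moves": [
    [0.005, 0, 0, 0, 0, 0],
    [0.01, 0, 0, 0, 0, 0],
    [0.01, 0, 0, 0, 0, 0]
  ]
}}

```text
time: 13.7
tool_pos: [0.5074, -0.1097, -0.0021]
orientation: [3.108, -0.458, 0.0]
ft_force: [0.9, -0.1, -1.6]
gripper_width: 0.409
```

Call:
{"op": "servo_tool", "data": {
  "moves": [
    [0.005, 0, 0, 0, 0, 0],
    [0.005, 0, 0, 0, 0, 0]
  ]
}}

```text
time: 13.9
tool_pos: [0.5075, -0.1097, -0.0022]
orientation: [-3.108, 0.458, 0.001]
ft_force: [-0.4, -0.3, -1.1]
gripper_width: 0.411
```

Call:
{"op": "servo_tool", "data": {
  "moves": [
    [0.005, 0, 0, 0, 0, 0],
    [0.005, 0, 0, 0, 0, 0]
  ]
}}

```text
time: 14.1
tool_pos: [0.5075, -0.1097, -0.0024]
orientation: [-3.108, 0.458, 0.002]
ft_force: [-2.1, -0.3, -0.8]
gripper_width: 0.409
```

Call:
{"op": "servo_tool", "data": {
  "moves": [
    [0.005, 0, 0, 0, 0, 0],
    [0.005, 0, 0, 0, 0, 0]
  ]
}}

```text
time: 14.3
tool_pos: [0.5076, -0.1096, -0.0025]
orientation: [-3.108, 0.458, 0.003]
ft_force: [-4.8, 0.9, -1.4]
gripper_width: 0.409
```

Call:
{"op": "servo_tool", "data": {
  "moves": [
    [0.005, 0, 0, 0, 0, 0],
    [0.005, 0, 0, 0, 0, 0]
  ]
}}

```text
time: 14.5
tool_pos: [0.5075, -0.1096, -0.0027]
orientation: [-3.108, 0.458, 0.004]
ft_force: [-6.1, 0.2, -1.3]
gripper_width: 0.412
```

Fence contact came at tool nest-y of about -100, as predicted, at about 1.6 N per 0.4 mm of command once firm. I back off, then find the stop sideways.

Call:
{"op": "servo_tool", "data": {
  "moves": [
    [-0.02, 0, 0, 0, 0, 0],
    [-0.025, 0.006, 0, 0, 0, 0],
    [-0.025, 0.012, 0, 0, 0, 0],
    [-0.025, 0.012, 0, 0, 0, 0]
  ]
}}

```text
time: 14.9
tool_pos: [0.5072, -0.1107, -0.0018]
orientation: [3.108, -0.458, 0.002]
ft_force: [-0.5, 0.3, -1.9]
gripper_width: 0.409
```

Call:
{"op": "servo_tool", "data": {
  "moves": [
    [0, 0.006, 0, 0, 0, 0],
    [0, 0.012, 0, 0, 0, 0],
    [0, 0.012, 0, 0, 0, 0]
  ]
}}

```text
time: 15.2
tool_pos: [0.5067, -0.1116, -0.002]
orientation: [3.108, -0.458, 0.001]
ft_force: [0.1, -0.1, -1.6]
gripper_width: 0.412
```

Call:
{"op": "servo_tool", "data": {
  "moves": [
    [0, 0.005, 0, 0, 0, 0],
    [0, 0.005, 0, 0, 0, 0]
  ]
}}

```text
time: 15.4
tool_pos: [0.5064, -0.1118, -0.002]
orientation: [-3.108, 0.458, -0.001]
ft_force: [0.1, -0.1, -1.6]
gripper_width: 0.408
```

Call:
{"op": "servo_tool", "data": {
  "moves": [
    [0, 0.005, 0, 0, 0, 0],
    [0, 0.005, 0, 0, 0, 0]
  ]
}}

```text
time: 15.6
tool_pos: [0.5063, -0.1121, -0.0021]
orientation: [-3.108, 0.458, -0.0]
ft_force: [0.5, 1.0, -1.2]
gripper_width: 0.411
```

```bash
python3 -c "
from h import *
st()"
```

```text
t 15.6 nest -18.57 -100.48 -2.09 yaw -16.76 F nest -1.14 0.23 -1.21 T nest -0.053 0.256 0.166 w 0.411 tilt [ 2.e-04 -1.e-04 -1.e+00]
```

Call:
{"op": "servo_tool", "data": {
  "moves": [
    [0, 0.005, 0, 0, 0, 0],
    [0, 0.005, 0, 0, 0, 0]
  ]
}}

```text
time: 15.8
tool_pos: [0.5062, -0.1122, -0.0021]
orientation: [-3.108, 0.458, -0.0]
ft_force: [1.4, 3.3, -1.8]
gripper_width: 0.415
```

Call:
{"op": "servo_tool", "data": {
  "moves": [
    [0, 0.005, 0, 0, 0, 0],
    [0, 0.005, 0, 0, 0, 0],
    [0, 0.005, 0, 0, 0, 0]
  ]
}}

```text
time: 16.1
tool_pos: [0.5061, -0.1124, -0.0021]
orientation: [-3.108, 0.457, -0.0]
ft_force: [1.9, 4.3, -1.3]
gripper_width: 0.408
```

```bash
python3 -c "
from h import *
st()"
```

```text
t 16.1 nest -18.16 -100.57 -2.09 yaw -16.75 F nest -4.62 0.58 -1.32 T nest 0.037 0.882 0.275 w 0.408 tilt [ 1.e-04 -6.e-04 -1.e+00]
```

Call:
{"op": "servo_tool", "data": {
  "moves": [
    [0, 0, 0, 0, 0, -0.004],
    [0, 0, 0, 0, 0, -0.004],
    [0, 0, 0, 0, 0, -0.004]
  ]
}}

```text
time: 16.4
tool_pos: [0.5059, -0.1127, -0.0021]
orientation: [-3.109, 0.448, 0.0]
ft_force: [2.0, 4.4, -1.8]
gripper_width: 0.408
```

```bash
python3 -c "
from h import *
st()"
```

```text
t 16.4 nest -17.89 -100.68 -2.14 yaw -16.4 F nest -4.82 0.64 -1.76 T nest -0.037 0.904 0.22 w 0.408 tilt [-2.e-04 -3.e-04 -1.e+00]
```

Call:
{"op": "servo_tool", "data": {
  "moves": [
    [0, 0, 0, 0, 0, 0.008],
    [0, 0, 0, 0, 0, 0.008],
    [0, 0, 0, 0, 0, 0.008]
  ]
}}

```text
time: 16.7
tool_pos: [0.5061, -0.1124, -0.0021]
orientation: [-3.106, 0.467, -0.0]
ft_force: [2.9, 5.8, -1.5]
gripper_width: 0.409
```

```bash
python3 -c "
from h import *
st()"
```

```text
t 16.7 nest -18.24 -100.58 -2.12 yaw -17.12 F nest -6.35 1.12 -1.48 T nest 0.112 1.151 0.425 w 0.409 tilt [ 1.e-04 -8.e-04 -1.e+00]
```

At yaw -16.4° the bar pivots on the near end of the stop, with the load 48 mm ahead of the tool. At -17.1° the load is spread along it (69 mm against 74 mm for uniform), so the bar is flush at about -17.1°. Next I ease the stop load and lower onto the pad.

Call:
{"op": "servo_tool", "data": {
  "moves": [
    [0, -0.005, 0.005, 0, 0, 0.001],
    [0, -0.005, 0.01, 0, 0, 0.001],
    [0, -0.005, 0.012, 0, 0, 0.001],
    [0, -0.005, 0.012, 0, 0, 0.001]
  ]
}}

```text
time: 17.1
tool_pos: [0.5061, -0.1122, -0.0031]
orientation: [-3.106, 0.47, 0.0]
ft_force: [2.8, 5.7, -1.0]
gripper_width: 0.41
```

Call:
{"op": "servo_tool", "data": {
  "moves": [
    [0, 0, 0.005, 0, 0, 0],
    [0, 0, 0.005, 0, 0, 0]
  ]
}}

```text
time: 17.3
tool_pos: [0.506, -0.1122, -0.0035]
orientation: [-3.106, 0.47, 0.0]
ft_force: [2.2, 5.6, -1.3]
gripper_width: 0.41
```

Call:
{"op": "servo_tool", "data": {
  "moves": [
    [0, 0, 0.005, 0, 0, 0],
    [0, 0, 0.005, 0, 0, 0]
  ]
}}

```text
time: 17.5
tool_pos: [0.506, -0.1122, -0.0038]
orientation: [-3.106, 0.47, 0.0]
ft_force: [0.6, 6.2, -0.9]
gripper_width: 0.41
```

```bash
python3 -c "
from h import *
st()"
```

```text
t 17.5 nest -18.37 -100.66 -3.85 yaw -17.2 F nest -6.12 -1.23 -0.91 T nest 0.012 0.949 0.442 w 0.41 tilt [-2.e-04 -3.e-04 -1.e+00]
```

Call:
{"op": "servo_tool", "data": {
  "moves": [
    [0, -0.006, 0.005, 0, 0, 0],
    [0, -0.006, 0.005, 0, 0, 0],
    [0, -0.006, 0.005, 0, 0, 0]
  ]
}}

```text
time: 17.8
tool_pos: [0.5061, -0.1121, -0.0042]
orientation: [3.106, -0.47, -0.0]
ft_force: [1.0, 4.4, -0.1]
gripper_width: 0.416
```

Call:
{"op": "servo_tool", "data": {
  "moves": [
    [0, 0, 0.005, 0, 0, 0],
    [0, 0, 0.005, 0, 0, 0]
  ]
}}

```text
time: 18.0
tool_pos: [0.5061, -0.1121, -0.0047]
orientation: [-3.106, 0.47, 0.0]
ft_force: [-0.3, 5.1, 0.3]
gripper_width: 0.414
```

```bash
python3 -c "
from h import *
st()"
```

```text
t 18.0 nest -18.53 -100.69 -4.66 yaw -17.21 F nest -4.83 -1.81 0.33 T nest -0.218 0.714 0.32 w 0.414 tilt [-3.e-04  0.e+00 -1.e+00]
```

Call:
{"op": "servo_tool", "data": {
  "moves": [
    [0.005, 0, 0.005, 0, 0, 0],
    [0.01, 0, 0.005, 0, 0, 0],
    [0.01, 0, 0.005, 0, 0, 0]
  ]
}}

```text
time: 18.3
tool_pos: [0.5062, -0.112, -0.0054]
orientation: [-3.106, 0.47, 0.003]
ft_force: [-2.6, 4.5, 1.8]
gripper_width: 0.411
```

```bash
python3 -c "
from h import *
st()"
```

```text
t 18.3 nest -18.65 -100.63 -5.41 yaw -17.21 F nest -3.52 -3.79 1.75 T nest -0.514 0.6 0.294 w 0.411 tilt [-1.8e-03 -2.0e-04 -1.0e+00]
```

Call:
{"op": "servo_tool", "data": {
  "moves": [
    [0.005, 0, 0, 0, 0, 0],
    [0.01, 0, 0, 0, 0, 0],
    [0.01, 0, 0, 0, 0, 0]
  ]
}}

```text
time: 18.6
tool_pos: [0.5065, -0.1121, -0.0055]
orientation: [-3.106, 0.47, 0.004]
ft_force: [-3.9, 4.1, 2.4]
gripper_width: 0.414
```

```bash
python3 -c "
from h import *
st()
for n in('scene','top'):
    s=vision.capture(n)[:,:,::-1]; y0,x0=(140,190) if n=='scene' else (160,150)
    cv2.imwrite(f'pics/{n}9.png',cv2.convertScaleAbs(cv2.resize(s[y0:y0+75,x0:x0+80],None,fx=8,fy=8,interpolation=cv2.INTER_NEAREST),alpha=1.5 if n=='top' else 1.2))
st()
"
```

```text
t 18.6 nest -18.64 -100.26 -5.53 yaw -17.2 F nest -2.79 -4.88 2.38 T nest -0.7 0.618 0.361 w 0.414 tilt [-2.8e-03 -1.0e-04 -1.0e+00]
t 18.7 nest -18.68 -100.28 -5.53 yaw -17.2 F nest -3.37 -5.28 3.0 T nest -0.708 0.636 0.336 w 0.411 tilt [-2.7e-03 -2.0e-04 -1.0e+00]
```

View pics/top9.png

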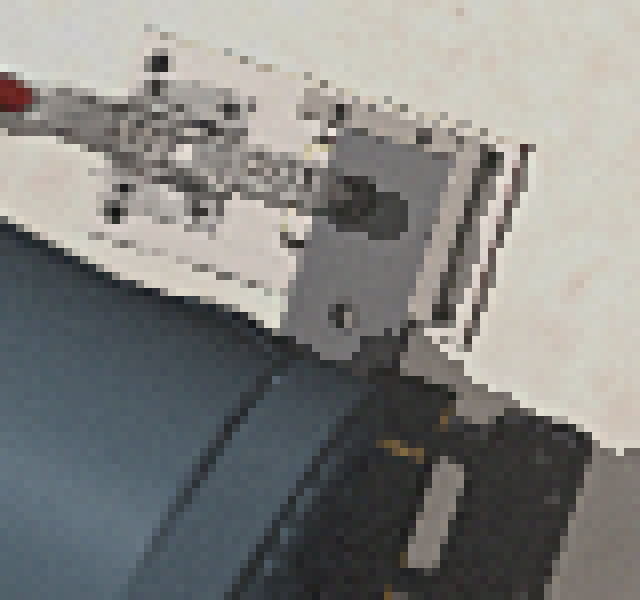

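View pics/scene9.png

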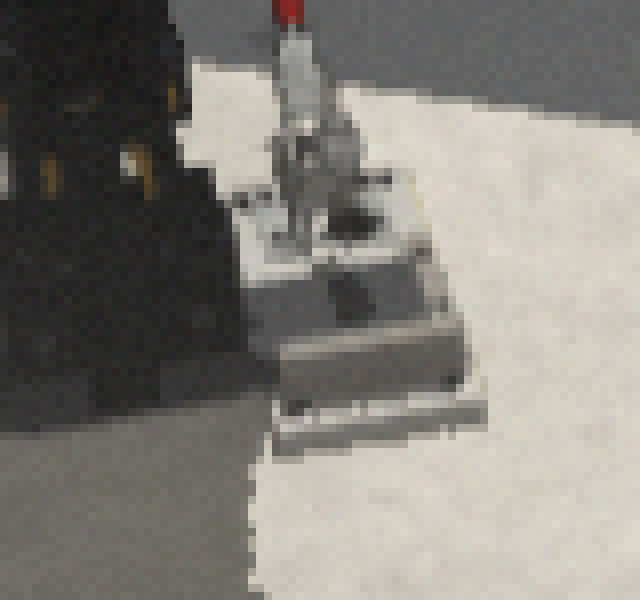

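The tool sits about 1.8 mm below the level that matches a bar flat on the pad (expected -3.7, now -5.5), so the near part may be pressed low. I raise it back in steps, watching Fz.

Call:
{"op": "servo_tool", "data": {
  "moves": [
    [0, 0, -0.005, 0, 0, 0],
    [0, 0, -0.01, 0, 0, 0],
    [0, 0, -0.01, 0, 0, 0]
  ]
}}

```text
time: 19.0
tool_pos: [0.5066, -0.1121, -0.0048]
orientation: [-3.106, 0.47, 0.004]
ft_force: [-2.8, 3.8, -1.3]
gripper_width: 0.409
```

```bash
python3 -c "
from h import *
st()"
```

```text
t 19.0 nest -18.65 -100.18 -4.83 yaw -17.21 F nest -2.87 -3.77 -1.32 T nest -0.638 0.579 0.289 w 0.409 tilt [-2.5e-03 -2.0e-04 -1.0e+00]
```

Call:
{"op": "servo_tool", "data": {
  "moves": [
    [0, 0, -0.005, 0, 0, 0],
    [0, 0, -0.01, 0, 0, 0],
    [0, 0, -0.01, 0, 0, 0]
  ]
}}

```text
time: 19.3
tool_pos: [0.5067, -0.1121, -0.004]
orientation: [-3.106, 0.47, 0.003]
ft_force: [-3.3, 4.0, -0.7]
gripper_width: 0.408
```

```bash
python3 -c "
from h import *
st()"
```

```text
t 19.3 nest -18.63 -100.1 -4.0 yaw -17.21 F nest -2.88 -4.27 -0.72 T nest -0.606 0.628 0.301 w 0.408 tilt [-2.3e-03 -2.0e-04 -1.0e+00]
```

```bash
python3 -c "
from h import *
f=[];q=[]
for i in range(8):
    s=vision.capture('scene'); t=telemetry.read_state(); f.append(t['ft_force']);q.append(t['torque'])
a=np.radians(-17.1);Y=np.array([np.cos(a),np.sin(a),0]);X=np.array([Y[1],-Y[0],0])
m=np.mean(f,0);print('F',m@X,m@Y,m[2],'sd',np.std(f,0)); m=np.mean(q,0); print('T',m@X,m@Y,m[2])
y0,x0=150,150
im=cv2.convertScaleAbs(cv2.resize(s[y0:y0+70,x0:x0+95,::-1],None,fx=8,fy=8,interpolation=cv2.INTER_NEAREST),alpha=1.6,beta=15)
c=np.array([597.1,-158.9,0])/1000
tool=telemetry.read_state()['tool_pos']; c=np.array([*(tool[:2]+.1001*Y[:2]+.0190*X[:2]),0])
print(c)
for z,col in((.0128,(0,0,255)),(.0268,(0,255,0))):
  for y in(-.056,-.07,-.09,-.11,-.12,-.131):
    u=(proj('scene',c+X*0+Y*y+[0,0,z])[0]-[x0,y0])*8+4; cv2.circle(im,tuple(int(v) for v in u),2,col,-1)
cv2.imwrite('pics/s10.png',im); st()
"
```

```text
F -3.2826018449483856 -4.035276779477683 -0.6082186905831041 sd [0.40132494 0.2038213  0.40942019]
T -0.631425377289821 0.5991236868359254 0.32784535117703967
[ 0.59678491 -0.15974431  0.        ]
t 19.7 nest -18.62 -100.06 -4.01 yaw -17.21 F nest -3.5 -3.57 -0.78 T nest -0.634 0.56 0.38 w 0.413 tilt [-2.2e-03 -1.0e-04 -1.0e+00]
```

View pics/s10.png

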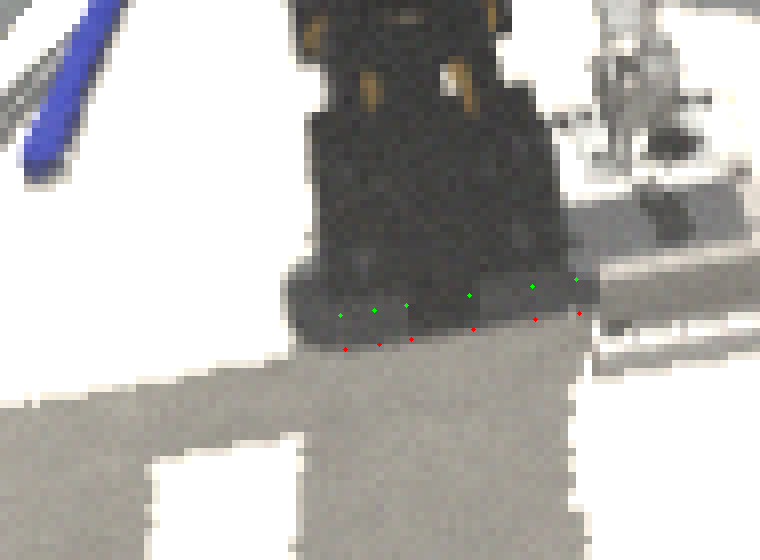

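The predicted edge of a flat bar (green and red dots) lies on the bar's edges at both ends, (580,313) and (345,349), so it is level. Averaged forces give the stop 3.3 N and the fence 4.0 N. I trim the yaw slightly and build up the push, correcting for dip.

Call:
{"op": "servo_tool", "data": {
  "moves": [
    [0.005, -0.003, -0.002, 0, 0.001, -0.002],
    [0.01, -0.003, -0.003, 0, 0.001, -0.002],
    [0.01, -0.003, -0.003, 0, 0.001, -0.002]
  ]
}}

```text
time: 20.0
tool_pos: [0.5067, -0.1121, -0.0041]
orientation: [-3.107, 0.465, 0.004]
ft_force: [-4.5, 3.6, -0.5]
gripper_width: 0.411
```

```bash
cat >> h.py <<'E'
def avg(n=6):
    f=[];q=[]
    for i in range(n):
        vision.capture('scene'); t=telemetry.read_state(); f.append(t['ft_force']);q.append(t['torque'])
    a=np.radians(-17.1);Y=np.array([np.cos(a),np.sin(a),0]);X=np.array([Y[1],-Y[0],0])
    m=np.mean(f,0);k=np.mean(q,0);print('avgF',(m@X).round(2),(m@Y).round(2),m[2].round(2),'T',(k@X).round(3),(k@Y).round(3),k[2].round(3)); st()
E
python3 -c "
from h import *
avg()"
```

```text
avgF -1.73 -5.55 -0.42 T -0.907 0.368 0.224
t 20.3 nest -18.71 -100.05 -4.08 yaw -17.03 F nest -1.16 -5.62 -0.87 T nest -0.932 0.377 0.211 w 0.407 tilt [-2.3e-03  1.0e-04 -1.0e+00]
```

Call:
{"op": "servo_tool", "data": {
  "moves": [
    [0.005, 0, -0.002, 0, 0.001, 0],
    [0.01, 0, -0.003, 0, 0.001, 0],
    [0.01, 0, -0.003, 0, 0.001, 0]
  ]
}}

```text
time: 20.6
tool_pos: [0.5067, -0.112, -0.0042]
orientation: [-3.107, 0.465, 0.004]
ft_force: [-7.6, 3.6, 0.3]
gripper_width: 0.412
```

```bash
python3 -c "
from h import *
avg()"
```

```text
avgF -1.58 -7.41 0.15 T -1.166 0.316 0.22
t 20.9 nest -18.73 -100.03 -4.14 yaw -17.03 F nest -1.41 -6.62 0.11 T nest -1.112 0.292 0.254 w 0.411 tilt [-0.0023 -0.     -1.    ]
```

Call:
{"op": "servo_tool", "data": {
  "moves": [
    [0.007, 0, -0.003, 0, 0.001, 0],
    [0.014, 0, -0.006, 0, 0.002, 0],
    [0.02, 0.002, -0.01, 0, 0.003, 0],
    [0.02, 0.002, -0.01, 0, 0.003, 0]
  ]
}}

```text
time: 21.3
tool_pos: [0.5068, -0.1121, -0.0039]
orientation: [-3.107, 0.465, 0.001]
ft_force: [-9.2, 4.3, -0.8]
gripper_width: 0.406
```

```bash
python3 -c "
from h import *
avg(8)"
```

```text
avgF -1.39 -9.96 0.28 T -1.623 0.273 0.23
t 21.7 nest -18.73 -99.94 -3.96 yaw -17.02 F nest -1.21 -9.64 -0.58 T nest -1.571 0.273 0.241 w 0.409 tilt [-6.e-04 -3.e-04 -1.e+00]
```

Call:
{"op": "servo_tool", "data": {
  "moves": [
    [0.007, 0.002, -0.001, 0, 0.001, 0],
    [0.014, 0.003, -0.003, 0, 0.001, 0],
    [0.018, 0.003, -0.004, 0, 0.001, 0],
    [0.018, 0.003, -0.004, 0, 0.001, 0]
  ]
}}

```text
time: 22.1
tool_pos: [0.5068, -0.1121, -0.0042]
orientation: [-3.106, 0.465, 0.003]
ft_force: [-11.6, 5.5, -0.4]
gripper_width: 0.408
```

```bash
python3 -c "
from h import *
avg(10)"
```

```text
avgF -1.36 -13.17 0.47 T -2.103 0.262 0.228
t 22.6 nest -18.7 -99.93 -4.17 yaw -17.01 F nest -1.47 -12.4 0.05 T nest -2.093 0.26 0.204 w 0.409 tilt [-1.9e-03 -6.0e-04 -1.0e+00]
```

The push now averages 13.2 N along the bar. Allowing for friction on the stop and pad, that leaves about 12 N on the fence. Now a last look before handing in.

```bash
python3 -c "
from h import *
for n in('scene','top'):
    s=vision.capture(n)[:,:,::-1]; y0,x0=(110,190) if n=='scene' else (130,150)
    cv2.imwrite(f'pics/{n}11.png',cv2.convertScaleAbs(cv2.resize(s[y0:y0+110,x0:x0+150],None,fx=5,fy=5,interpolation=cv2.INTER_NEAREST),alpha=1.5 if n=='top' else 1.2))
    if n=='top':
        cv2.imwrite('pics/zt11.png',cv2.convertScaleAbs(cv2.resize(s[165:210,175:220],None,fx=13,fy=13,interpolation=cv2.INTER_NEAREST),alpha=1.7))
"
```

```text
(no output)
```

View pics/scene11.png

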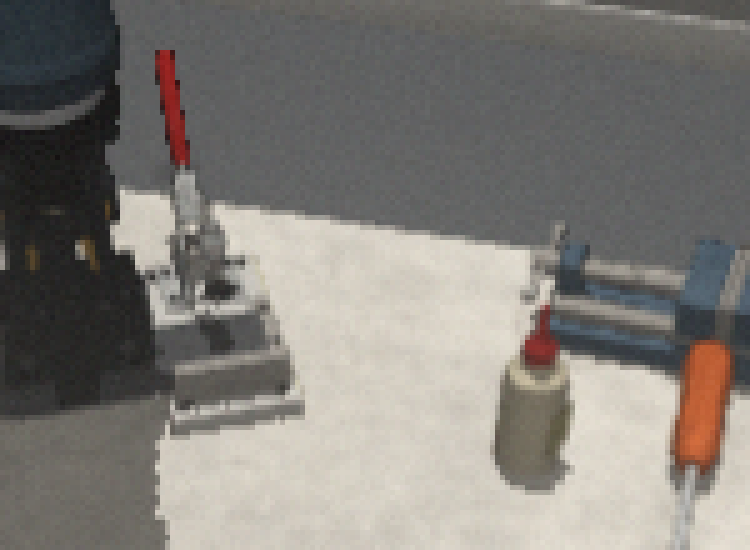

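View pics/top11.png

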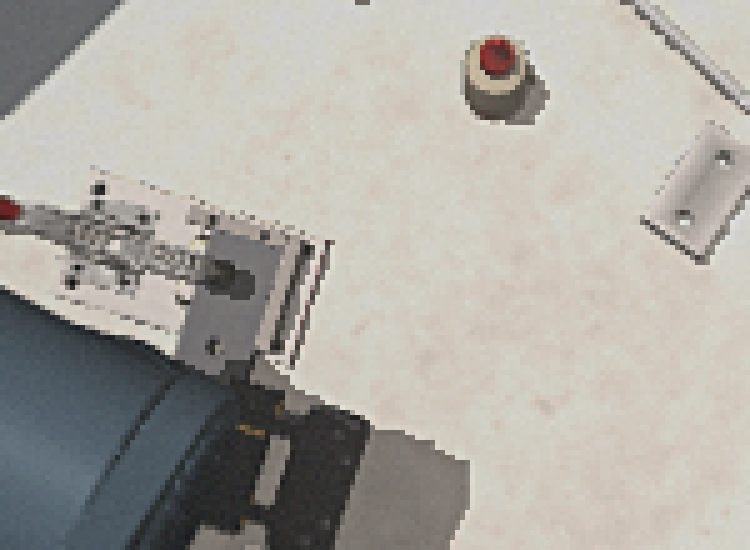

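View pics/zt11.png

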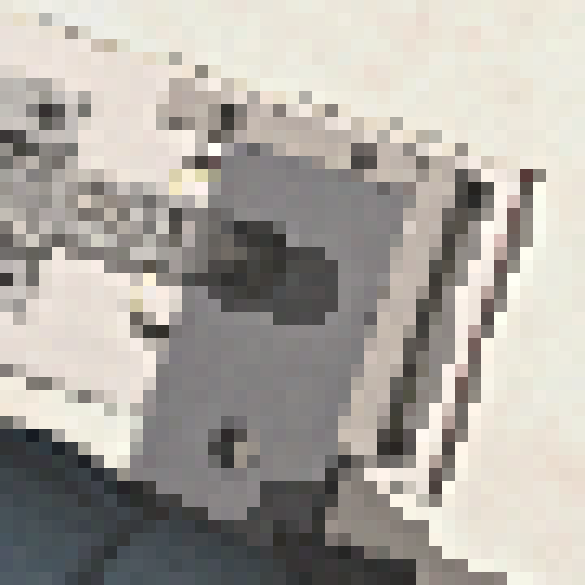

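The pictures show no gap at the fence or the stop. The clamp arm and handle are at the same pixels as before, and the bottle and block haven't moved.

```bash
python3 -c "
from h import *
avg(6)
print(job.finish_job())"
```

```text
avgF -1.2 -13.51 -0.05 T -2.086 0.269 0.238
t 23.0 nest -18.7 -99.92 -4.17 yaw -17.01 F nest 0.04 -13.97 -0.52 T nest -2.136 0.317 0.241 w 0.41 tilt [-1.9e-03 -6.0e-04 -1.0e+00]
the job is handed in; nothing more can be done
None
```

The bar is home in the corner of the nest, still gripped at 50 N and pushed steadily onto the fence. I handed the job in at 23 s. I slid it in level under the raised foot, felt for the fence and then the stop, and lowered it onto the pad before building up the push.

**Last checks**
- **Push:** the wrist measured about 13.5 N along the bar on average, with single readings of 12.4 to 14.0 N. Less my estimate of friction on the stop and pad, that leaves roughly 12 N on the fence; I could not measure the fence force itself.
- **Against the stop:** about 1.2 N on average, though the very last single reading was near 0, within the force noise.
- **Flush:** the moments showed the load spread along the stop and centred on the fence, apart from a small leftover moment of about 0.1 N m. The top view shows no gap at either face.
- **Level:** the tool is within 0.1° of level. The bar's lower edge matched the predicted flat line in the picture, which is good to about 0.6°; I did that check before the final push.
- **Left alone:** the clamp arm, bottle and stop block look unmoved in the last pictures. I did not check the reel again, but the arm never went near it.

**What disagreed**
- **Fingertips:** the first close missed, shutting above the bar without moving it. The pictures showed the fingertips about 18 mm above the stated tool point, so I went by the pictures for the second grasp.
- **Pressed too low:** on the pad I briefly went about 1.8 mm too low, with about 3 N upward on the tool, and raised it back. The tool still sits about 0.5 mm below the expected height.

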